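# Reset the tripped breaker on the workshop power board

### The job

On the school workbench's plywood power board, one of the three breakers has tripped: its orange lever stands about half-way, upright. Reset it: push that lever fully to the off stop (red-mark end) and then throw it fully to the on stop (green-mark end), and let go. Leave the other two breakers as they are, one fully on and one fully off.

Things in the scene. Friction and masses are not known exactly. Their poses are not given: they have to be found in the camera images.
- lever_tripped (a joint): Angle (rad) of the tripped breaker's lever: 0 = off stop, leaning 0.6 rad to the red mark (-x of its pivot frame); 0.6 upright; 1.2 = on stop, leaning 0.6 rad to the green mark (+x). Starts at 0.48 to 0.72. No spring: it stays where left; about 3 N at its end moves it; stops are rigid. A flat paddle 12 mm thick; the orange end is 32 mm wide (y) and spans 38 to 72 mm from the pivot.
- tripped_pivot (a point): Fixed point on the tripped lever's hinge axis, mid-breaker, 63 mm above the table. x points to the breaker's green (on) mark, y along the hinge, z up. Grey case 130 (x) x 76 mm, its top at pivot height; a black block 84 x 56 mm rises 12 mm above it; only levers stand higher. Three like breakers stand 110 mm apart along y on a fixed plywood board; any of the three may be the tripped one.
- lever_running (a joint): Lever angle of the breaker that is on (leaning fully to its green mark), same size and values as lever_tripped; starts at 1.15 to 1.2. Leave it alone.
- lever_spare (a joint): Lever angle of the breaker that is off (leaning fully to its red mark), same size and values as lever_tripped; starts at 0 to 0.05. Leave it alone.

How it is judged (in metres and radians):
On the way, in this order (a step that is already met when the one before it is completed fails the run):
1. the tripped lever is pushed fully off (value of joint lever_tripped below 0.18 rad), for 0.1 s.
2. the lever is thrown fully on (value of joint lever_tripped above 1.02 rad), for 0.2 s.
At the end, for the whole second after the job is handed in: The reset lever is at rest within 0.18 rad (10 degrees) of its on stop, having first been within 0.18 rad of its off stop; the running breaker's lever is still within 0.18 rad of on and the spare one's within 0.18 rad of off (value of joint each of lever_tripped, lever_running above 1.02 rad and velocity of joint lever_tripped between -0.05 and 0.05 rad/s and value of joint lever_spare below 0.18 rad); the robot touches nothing.
It fails at once if the running breaker is switched away from on (value of joint lever_running below 1.02 rad).
It fails at once if the spare breaker is switched away from off (value of joint lever_spare above 0.18 rad).
It also fails if it takes over 32 s, if anything falls off the work surface, if the arm or the gripper's body presses on something with over 40 N, if the wrist force passes 120 N, or if a joint passes its speed limit or range.

### The arm

A 6-joint arm with a two-finger parallel gripper is mounted at the origin on the work surface. World frame = base frame: x ahead of the robot, y to its left, z up, the work surface at z = 0. Lengths are in mm, angles in rad, forces in N, time in s.
With the tool pointing down it reaches from about 400 to 925 mm from the base axis. Payload 12.5 kg.
Tool frame: the origin (TCP) lies on the front face of the gripper's body, between the roots of the fingers; the fingertips stand 78 mm ahead of it and the grasp point (between the pads) lies 59 mm ahead of it (env.nose_length is the distance from the TCP to the fingertips, in mm); z points along the fingers, y is the line along which they close (so a half turn about z gives the same grasp; the last joint's range is limited). The gripper opens to 95 mm and grips with 3 to 60 N. Pads are 20 mm wide; open, the fingers measure 119 mm over their backs; the gripper's body (75 mm by 180 mm) begins 59 mm behind the grasp point.
Start: joints at [-1.243, 0.491, 1.559, -0, 1.092, -0.106], TCP at [262.723, -567.111, 292.261] pointing down, gripper open.
Joint ranges: [-3.1, 3.1], [-0.84, 2.19], [0.05, 2.79], [-1.13, 4.28], [0.06, 2.93], [-2.69, 2.69]. Speed limits (rad/s): [2.22, 2.22, 2.79, 3.14, 3.14, 3.14].

### API

Orientations are given as [roll, pitch, yaw] about the fixed x, y, z axes, in that order (R = Rz(yaw) Ry(pitch) Rx(roll)).
In Python, from cell import env gives the robot as it stands.
- The arm moves only by the tool jog_arm, never from a script. Its argument "motion" is a list of rows, each a list of 7 numbers: the turn, a rotation vector about the tool's x, y, z in degrees, then the shift along the tool's x, y, z in mm, then the finger opening in mm, from 0 to 95.1. In form: [[wx, wy, wz, x, y, z, hand], ...]. A call has 1 to 10 rows; each row shifts and turns the commanded pose from where the row before left it, along the tool's axes as they then stand; what a row does not reach is not made up. A row lasts 1/8 s, in which the tool goes at most 62.5 mm and 10.7 degrees, less where a joint would pass 70% of its speed; a pose out of reach is approached as far as the arm can. A call is refused whole if a number of a shift passes 62.5 or a number of a turn 10.7, either way. A call with a gripper value outside its range is refused whole. The fingers move at their own pace and stop on an object; the grip force is fixed at half the most. Time passes only in rows, so rows that do not move let the fingers close. It gives the time, the measured TCP pose, the force, the opening and the grip force at its end, in the units of the state.
- env.state(): the state, without advancing time (a new reading comes with each control period).
- env.read_camera(name): name is "scene" or "top"; returns a dict with "color" (480x640x3 uint8, red, green, blue), "z_map" (480x640 float32, mm along the optical axis (not along the pixel's ray), 0 where there is no reading), "camera_matrix" (3x3 intrinsics, pixels), "world_to_cam" (4x4, takes a point from world to camera coordinates). Camera axes: x right, y up, looking along -z (the intrinsics and any distortion apply to the point x, -y, -z); pixel columns grow to the right and rows downward; lengths in mm; the calibration is good to about 2 mm. A picture is of the moment at which its call begins.
- env.job_done(): hands the job in; it is judged then, once.
Trained networks look in the newest picture that a camera, given by its name, has taken for a name from the list of things; names that differ only in an ending like _2 or _b are one class to them, and where a whole thing is asked for, a point or a joint stands for the part that bears it (a point fixed in the world has none). Each returns a list of dicts, best first, with "score" (0 to 1); they miss things now and then, are a little off and sometimes report something else, mostly with a low value. They report only what shows in the picture. A call takes as long as a camera call.
- env.recognise(camera, thing): "location" ([column, row] in pixels, amid what is visible of it).
The state is a dict: "t": time; "joints": joint angles; "qvel": joint speeds; "tau": joint torques, N m; "eef_pos": TCP position; "tcp_rot": TCP orientation; "ft_force": force on the tool from outside, world axes, zero at the start; "moment": the same for the moment, N m; "opening": opening from 0.0 (shut) to 1.0 (fully open); "grip_force": force on a finger pad.
Only numpy, scipy, OpenCV 4.12 (cv2) and the standard library are available. Lean on these libraries where they do the work, as an engineer would, in place of code of your own. Each camera call takes 0.05 s, during which the arm holds its last target. There are 200 camera calls.

## Working session

There is one attempt and no reset: what is moved stays moved. The work goes in short steps, Python scripts to look and compute and a tool call to move; the robot and the scene stay as the last step left them, time stands still between calls to the robot, and variables do not carry over. Pictures are saved under pics/ and viewed, at most 10 in all, crops included, and the job is handed in when it is done.

Besides the shell and the picture viewer there is one more tool, called after "Request:" as a command line: name --pt "numbers of a row" for each row, then --argument value for the rest. jog_arm: Moves the arm, as the interface text tells. Its arguments: {"type":"object","properties":{"motion":{"type":"array"}},"required":["motion"]}

```bash
mkdir -p pics
cat > h.py <<'E'
from cell import env
import numpy as np, cv2
def world(d,c,r,win=0):
    K=np.array(d["camera_matrix"]);z=d["z_map"][int(round(r)),int(round(c))]
    p=np.array([(c-K[0,2])*z/K[0,0],-(r-K[1,2])*z/K[1,1],-z,1])
    return (np.linalg.inv(d["world_to_cam"])@p)[:3].round(1)
E
python3 - <<'E'
from h import *
for n in("top","scene"):
    d=env.read_camera(n);cv2.imwrite(f"pics/{n}1.png",d["color"][:,:,::-1])
    for t in("lever_tripped","lever_running","lever_spare"):
        for q in env.recognise(n,t)[:4]: print(n,t,q["score"],np.round(q["location"]),world(d,*q["location"]))
s=env.state();print(s["t"],s["eef_pos"],s["tcp_rot"])
E
```

```text
top lever_tripped 0.76 [363. 216.] [600.1 -33.8 135.6]
top lever_running 0.84 [284. 196.] [631.   68.8 110.7]
top lever_spare 0.89 [197. 227.] [588.9 182.9 120.4]
scene lever_tripped 0.69 [273. 215.] [610.6 -23.3 125.3]
scene lever_running 0.87 [312. 288.] [639.6  85.1 118.4]
scene lever_running 0.5 [274. 217.] [610.1 -21.6 123.3]
scene lever_spare 0.85 [403. 336.] [599.4 190.  105.8]
0.4 [ 262.71642836 -567.06939214  292.15704102] [-3.14146845e+00 -4.14506783e-07  4.33810116e-01]
```

View pics/top1.png

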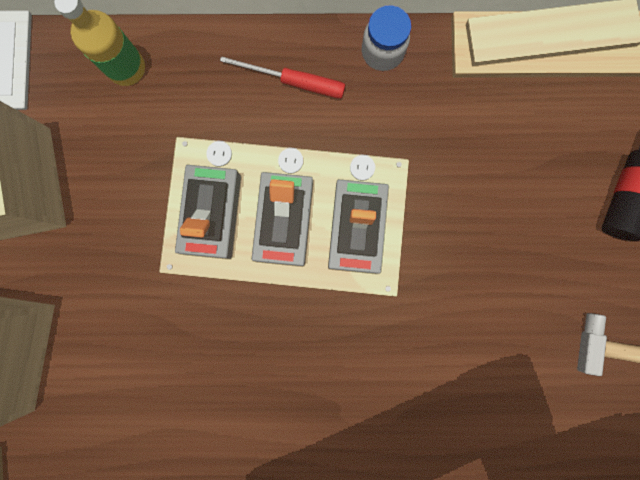

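View pics/scene1.png

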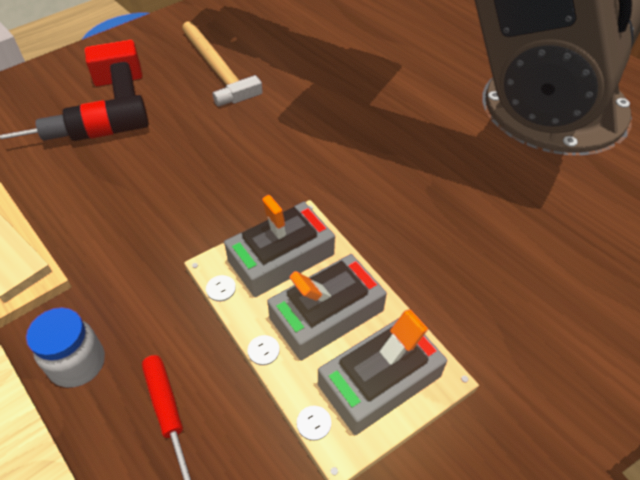

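Run:
```python
from h import *
d=env.read_camera("top")
hsv=cv2.cvtColor(d["color"],cv2.COLOR_RGB2HSV)
for nm,lo,hi in(("orange",(5,140,120),(22,255,255)),("green",(40,90,50),(85,255,255)),("red",(0,140,80),(4,255,255)),("red2",(172,140,80),(180,255,255))):
    m=cv2.inRange(hsv,lo,hi);n,l,st,ce=cv2.connectedComponentsWithStats(m)
    for i in range(1,n):
        if st[i,4]>25:
            P=np.array([world(d,c,r) for r,c in np.argwhere(l==i)])
            print(nm,st[i],np.median(P,0),P.min(0),P.max(0))
            if nm=="orange":
                Q=P[P[:,2]>P[:,2].max()-6]; print("  top",Q.mean(0),cv2.minAreaRect(Q[:,:2].astype(np.float32)))
```

```text
orange [ 76  11  40  44 534] [849.95 313.05 128.45] [ 5.206e+02  2.240e+01 -3.000e-01] [944.1 360.4 763.8]
  top [520.6  22.4 763.8] ((520.5999755859375, 22.399999618530273), (0.0, 0.0), 0.0)
orange [270 180  24  23 458] [636.   72.2 117.4] [624.3  56.4  99.2] [650.7  88.8 126.5]
  top [643.55808383  71.35688623 123.21077844] ((643.582763671875, 71.50421905517578), (30.53093719482422, 12.858530044555664), 83.02374267578125)
orange [350 209  26  16 252] [599.3  -34.05 133.35] [593.2 -49.5  74.3] [617.9 -18.3 136.9]
  top [602.66909091 -34.87878788 134.21515152] ((602.5237426757812, -34.144744873046875), (31.127092361450195, 12.320000648498535), 85.20027160644531)
orange [180 218  29  20 426] [588.1 186.8 121.7] [575.4 171.1  74.2] [606.2 212.8 128.9]
  top [582.90116279 187.98139535 125.13081395] ((582.60009765625, 188.02207946777344), (31.639074325561523, 11.10145378112793), 84.48500061035156)
green [  90   30   50   50 1025] [833.7 308.5  62.4] [520.6  22.4  26.9] [872.9 347.9 763.8]
green [195 168  30  11 229] [672.4 180.2  64.7] [665.1 158.5  61.3] [679.7 200.9  68.2]
green [271 176  30  10 115] [663.3  61.1  64.9] [645.1  49.5  61.5] [668.   91.3 118.3]
green [347 184  31  10 222] [649.8  -39.95  64.8 ] [642.4 -60.6  62.1] [656.  -17.6  68.4]
red [ 280   68   65   31 1058] [822.5   31.15  23.35] [520.6 -16.8  -1.2] [855.5  84.  763.8]
red [614 166  26  28 512] [ 664.65 -435.8    43.85] [ 5.206e+02 -4.511e+02 -5.000e-01] [688.7  22.4 763.8]
red [186 243  31  10 224] [564.6  190.3   64.65] [520.6  22.4  62. ] [571.8 211.6 763.8]
red [263 251  30   9 195] [554.2  82.1  64.8] [548.5  60.8  61.8] [560.1 102.2  67.8]
red [340 259  30  10 197] [542.6 -28.1  65. ] [520.6 -48.   62.3] [548.4  22.4 763.8]
```

The top view shows the tripped lever upright on the right-hand breaker at about (363,216). The running lever is in the middle, leaning to green at (282,190), and the spare is on the left, leaning to red at (195,228). The scene view agrees. The tripped pivot is at about (596,-34) and the breaker yaw is about -0.1 rad. I'll push with closed fingers.

Request:
jog_arm --pt "0 0 10.2 0 0 0 0" --pt "0 0 10.2 0 0 0 0" --pt "0 0 10.2 0 0 0 0" --pt "0 0 0 26.7 -47 0 0" --pt "0 0 0 26.7 -47 0 0" --pt "0 0 0 26.7 -47 0 0" --pt "0 0 0 26.7 -47 0 0" --pt "0 0 0 26.7 -47 0 0" --pt "0 0 0 26.7 -47 0 0" --pt "0 0 0 26.7 -47 0 0"

```text
t: 1.7
eef_pos: [482.5, -257.0, 292.4]
tcp_rot: [3.141, -0.0, -0.1]
ft_force: [-0.5, -0.3, 0.1]
opening: 0.027
grip_force: 0.0
```

Request:
jog_arm --pt "0 0 0 26.7 -47 0 0" --pt "0 0 0 26.7 -47 0 0" --pt "0 0 0 26.7 -47 0 0" --pt "0 0 0 26.7 -47 0 0" --pt "0 0 0 26.7 -47 0 0" --pt "0 0 0 0 0 0 0" --pt "0 0 0 0 0 0 0"

```text
t: 2.58
eef_pos: [637.7, -38.1, 292.0]
tcp_rot: [3.141, 0.001, -0.1]
ft_force: [0.3, -0.0, -0.2]
opening: 0.003
grip_force: 0.0
```

Request:
jog_arm --pt "0 0 0 0 0 40 0" --pt "0 0 0 0 0 40 0" --pt "0 0 0 0 0 26 0" --pt "0 0 0 0 0 0 0" --pt "0 0 0 -10 0 0 0" --pt "0 0 0 -10 0 0 0" --pt "0 0 0 -10 0 0 0" --pt "0 0 0 -8 0 0 0" --pt "0 0 0 -8 0 0 0" --pt "0 0 0 0 0 0 0"

```text
t: 3.82
eef_pos: [591.4, -33.3, 186.1]
tcp_rot: [-3.142, 0.001, -0.1]
ft_force: [-0.3, 0.2, 0.3]
opening: 0.003
grip_force: 0.1
```

Run:
```python
from h import *
d=env.read_camera("scene");cv2.imwrite("pics/s2.png",cv2.resize(d["color"][130:430,150:550,::-1],(800,600)))
s=env.state();print(s["eef_pos"],s["ft_force"])
```

```text
[591.61213966 -33.24057242 186.0450076 ] [-0.56905984  0.743625    0.17900621]
```

View pics/s2.png

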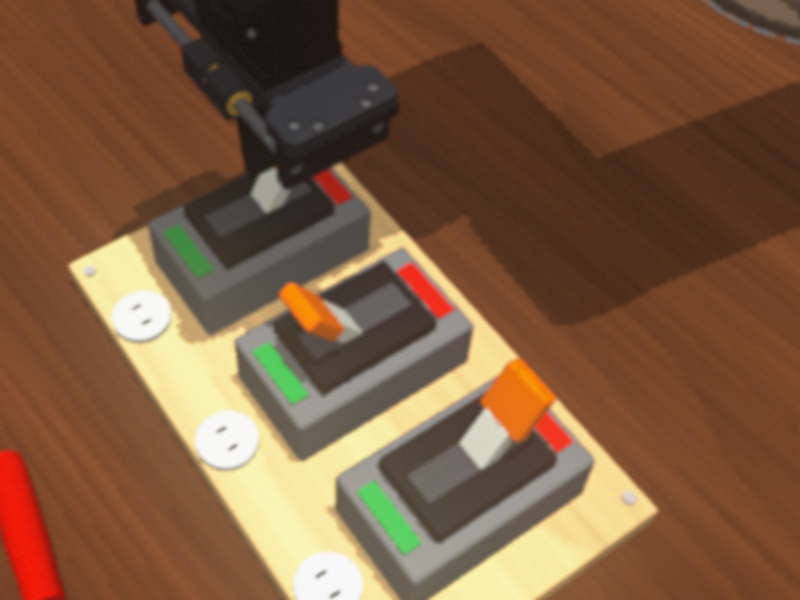

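In the crop the fingers hide the orange end of the tripped lever near (290,170). Its grey stem leans towards red, and the neighbouring levers haven't moved. I'll keep pushing until the force rises at the stop.

Request:
jog_arm --pt "0 0 0 -3 0 0 0" --pt "0 0 0 -3 0 0 0" --pt "0 0 0 0 0 0 0"

```text
t: 4.25
eef_pos: [586.1, -32.8, 186.2]
tcp_rot: [3.142, 0.0, -0.1]
ft_force: [1.7, -0.1, -0.2]
opening: 0.005
grip_force: 0.8
```

Request:
jog_arm --pt "0 0 0 -2 0 0 0" --pt "0 0 0 0 0 0 0"

```text
t: 4.5
eef_pos: [584.2, -32.6, 186.3]
tcp_rot: [3.141, -0.0, -0.1]
ft_force: [2.9, -0.8, -0.5]
opening: 0.003
grip_force: 1.2
```

Request:
jog_arm --pt "0 0 0 -1.5 0 0 0" --pt "0 0 0 0 0 0 0"

```text
t: 4.75
eef_pos: [583.5, -32.6, 186.6]
tcp_rot: [3.141, -0.002, -0.1]
ft_force: [6.7, -0.8, -0.3]
opening: 0.005
grip_force: 2.7
```

Request:
jog_arm --pt "0 0 0 -1.5 0 0 0" --pt "0 0 0 0 0 0 0"

```text
t: 5.0
eef_pos: [582.8, -32.6, 186.9]
tcp_rot: [3.141, -0.005, -0.1]
ft_force: [10.7, -0.7, -0.1]
opening: 0.007
grip_force: 4.1
```

The force is climbing and the tool has stalled, so the lever is at the off stop. I'll retract and go over to the other side.

Request:
jog_arm --pt "0 0 0 15 0 0 0" --pt "0 0 0 0 0 -35 0" --pt "0 0 0 0 0 -35 0" --pt "0 0 0 -40 0 0 0" --pt "0 0 0 -40 0 0 0" --pt "0 0 0 0 0 0 0"

```text
t: 5.75
eef_pos: [514.1, -25.4, 256.4]
tcp_rot: [-3.142, 0.002, -0.1]
ft_force: [1.2, -1.1, 0.5]
opening: 0.004
grip_force: 0.0
```

Run:
```python
from h import *
d=env.read_camera("scene");cv2.imwrite("pics/s3.png",cv2.resize(d["color"][130:430,150:550,::-1],(800,600)))
s=env.state();print(s["eef_pos"],s["ft_force"])
```

```text
[515.7098346  -25.66072703 256.54734225] [ 0.5069806  -0.02080966  0.48141831]
```

View pics/s3.png

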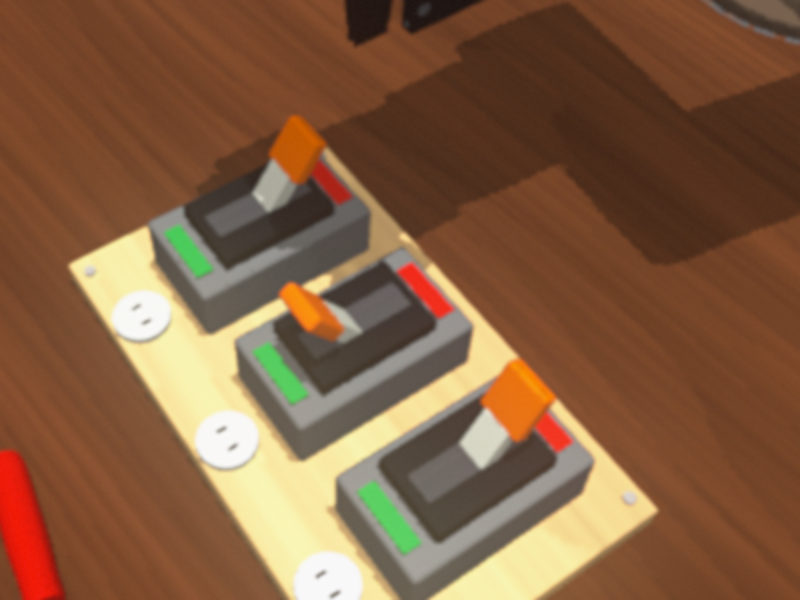

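The tripped lever at (297,150) now leans fully to red, matching the spare at (517,400). Next I'll descend on the red side and push towards green.

Request:
jog_arm --pt "0 0 0 0 0 35 0" --pt "0 0 0 0 0 35 0" --pt "0 0 0 0 0 0 0" --pt "0 0 0 14 0 0 0" --pt "0 0 0 14 0 0 0" --pt "0 0 0 14 0 0 0" --pt "0 0 0 14 0 0 0" --pt "0 0 0 14 0 0 0" --pt "0 0 0 12 0 0 0" --pt "0 0 0 0 0 0 0"

```text
t: 7.05
eef_pos: [599.1, -34.1, 186.0]
tcp_rot: [3.141, -0.001, -0.1]
ft_force: [-0.7, 0.1, -0.8]
opening: 0.004
grip_force: 0.0
```

Request:
jog_arm --pt "0 0 0 4 0 0 0" --pt "0 0 0 3 0 0 0" --pt "0 0 0 0 0 0 0"

```text
t: 7.42
eef_pos: [605.2, -34.7, 186.2]
tcp_rot: [3.142, 0.0, -0.1]
ft_force: [-2.1, -0.1, -0.6]
opening: 0.007
grip_force: 0.9
```

Request:
jog_arm --pt "0 0 0 2 0 0 0" --pt "0 0 0 2 0 0 0" --pt "0 0 0 0 0 0 0"

```text
t: 7.8
eef_pos: [609.4, -35.2, 186.3]
tcp_rot: [3.142, -0.001, -0.1]
ft_force: [-2.5, 0.9, -0.7]
opening: 0.002
grip_force: 0.9
```

Request:
jog_arm --pt "0 0 0 1.5 0 0 0" --pt "0 0 0 0 0 0 0"

```text
t: 8.05
eef_pos: [610.0, -35.2, 186.1]
tcp_rot: [3.142, 0.002, -0.1]
ft_force: [-7.7, -0.2, 1.2]
opening: 0.004
grip_force: 3.2
```

The tool has reached the on stop. I'll hold briefly, then back off and lift.

Request:
jog_arm --pt "0 0 0 1 0 0 0" --pt "0 0 0 0 0 0 0" --pt "0 0 0 0 0 0 0" --pt "0 0 0 -15 0 0 0" --pt "0 0 0 0 0 -40 0" --pt "0 0 0 0 0 -40 0" --pt "0 0 0 -50 0 -10 0" --pt "0 0 0 -50 0 0 0" --pt "0 0 0 0 0 0 0" --pt "0 0 0 0 0 0 0"

```text
t: 9.3
eef_pos: [498.2, -24.1, 276.9]
tcp_rot: [3.141, -0.003, -0.1]
ft_force: [0.1, 1.0, -0.0]
opening: 0.004
grip_force: 0.0
```

Run:
```python
from h import *
d=env.read_camera("scene");cv2.imwrite("pics/s4.png",cv2.resize(d["color"][130:430,150:550,::-1],(800,600)))
s=env.state();print(s["t"],s["eef_pos"],s["ft_force"])
```

```text
9.35 [498.38670162 -24.08148906 276.57681134] [-0.25351815 -0.44877343 -0.25427048]
```

View pics/s4.png

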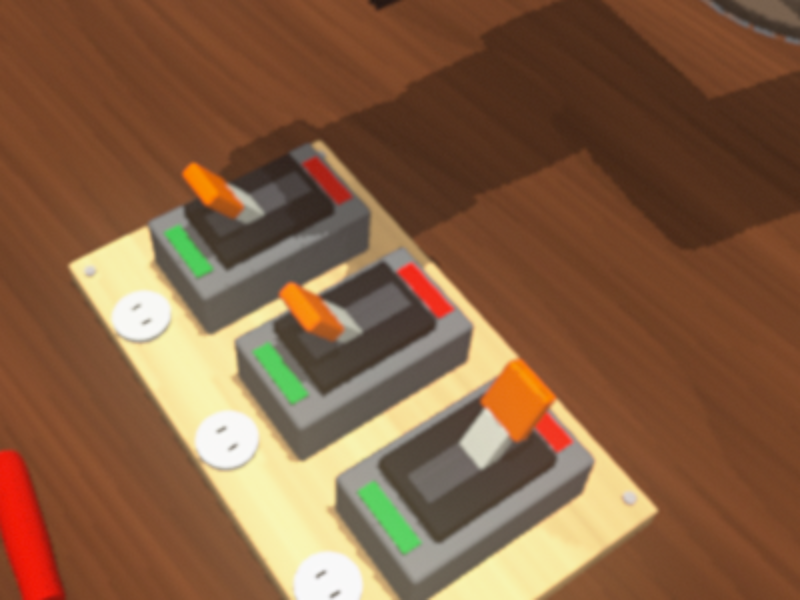

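The reset lever at (212,192) leans fully to green, like the running one at (312,312). The spare at (517,400) is unchanged and the arm is clear.

```bash
python3 -c "from cell import env; print(env.job_done())"
```

```text
the job is handed in; nothing more can be done
None
```

I pushed the tripped breaker's lever to its off stop, then threw it to its on stop and let go; the final picture shows the other two levers unmoved and the arm clear, and the job is handed in, though no verdict came back.

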